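Hang a rinsed staining jar on the slanted draining peg

TASK

Pick up the blue staining jar that stands upside down on the draining mat and slide it, mouth first and in line with the slanted peg, onto the empty peg with the green grip ribs. Push it past the springy ribs until its rim meets the green stop collar, press it home there for a moment, firmly but without forcing it, then let go and leave it hanging flush on the collar. Leave the other jars and the glass dish where they are.

Things in the scene. Friction and masses are not known exactly. Their poses are not given: they have to be found in the camera images.
- jar_blue: blue plastic staining jar, 50 mm outside diameter, 85 mm long, wall 3.5 mm (bore 43 mm), closed end 5 mm thick with a thin white disc on it, 85 to 170 g, upside down (mouth down) on a 6 mm mat. Origin: centre of the mouth (rim plane); z runs from mouth to closed end. Grasp across the diameter, 55 to 65 mm from the mouth; it takes 50 N of squeeze.
- stand: fixed stand of the empty peg: grey drip tray 150 x 120 mm, sloping aluminium board, white peg leaning towards the robot, 58 degrees above horizontal. Origin at table level, peg root 85 mm straight above it; x points away from the robot (the peg points to -x and up), z up. May swap places with full_stand. Over 45 N between jar and stand, all contacts added up, counts as forcing.
- peg_tip (a point): tip of the empty peg, on its axis, 82 mm from the root; z points out along the peg. The peg is 37 mm thick, its last 20 mm taper to 16 mm.
- collar: green stop collar on the empty peg, a disc 58 mm across; its face lies 55 to 70 mm below the peg tip (varies), rigid (0.1 mm of push adds 2 to 4 N). Origin at the centre of the face that the jar's rim must meet; z points out along the peg. Seating wants at least 5 N of the rim on the collar for 0.2 s, over and above the drag of the ribs; aim for 10 N; over 24 N forces it.
- ribs (a point): on the peg axis at the top of the three green spring ribs (120 degrees apart), 18 mm below the tip. The ribs stand 1.5 mm proud of the jar's bore and press outward with about 3 N each, so the jar drags on them (3 to 7 N along the peg, varying with friction) and stays wherever it is let go.
- full_stand: fixed draining stand of the same shape whose peg, with a grey collar, already carries a dark amber jar (50 mm across, 85 mm long) that cannot be taken off; origin under it at table level, axes as for the other stand
- jar_amber: orange staining jar exactly like the blue one in shape, upside down on the mat; a bystander; origin at the centre of its mouth, z up
- jar_white: white staining jar exactly like the blue one in shape, upside down on the mat; a bystander; origin at the centre of its mouth, z up
- dish: covered glass dish 90 mm across, 16 mm tall, origin under its centre; a bystander
There are look-alikes about, which are no part of the job. What is shaped like the stand but purple is not meant.

How it is judged (in metres and radians):
On the way, in this order (a step that is already met when the one before it is completed fails the run):
1. the blue jar's mouth is over the empty peg's tip, in line with the peg and not yet at the ribs (z of jar_blue in the frame of peg_tip between -0.018 and 0.03 m and x of jar_blue in the frame of peg_tip between -0.012 and 0.012 m and y of jar_blue in the frame of peg_tip between -0.012 and 0.012 m and angle between the z axis of jar_blue and the z axis of peg_tip, either way round below 0.2 rad).
2. the blue jar's rim is pressed on the green collar with more than 5 N for 0.2 s (contact force between jar_blue and collar above 5 N and z of jar_blue in the frame of collar below 0.003 m), for 0.2 s.
At the end, for the whole second after the job is handed in: the blue jar hangs on the peg with the green collar, its rim within 2 mm of the collar's face, its mouth's centre within 5.5 mm of the collar's, in line with the peg within 0.08 rad, at rest and released (z of jar_blue in the frame of collar between -0.003 and 0.002 m and distance between jar_blue and collar below 0.0055 m and angle between the z axis of jar_blue and the z axis of collar, either way round below 0.08 rad and linear speed of jar_blue below 0.01 m/s and contact force between jar_blue and the fingers below 0.05 N); the robot touches nothing.
It fails at once if the blue jar is forced onto the collar with more than 24 N (contact force between jar_blue and collar above 24 N).
It fails at once if the blue jar is wedged on the peg: more than 45 N between it and the stand, all contacts added up (contact force between jar_blue and stand above 45 N).
It fails at once if the orange jar, the white jar or the glass dish moved by more than 15 mm (distance of any of jar_amber, jar_white, dish from where it was at the start of the episode above 0.015 m).
It also fails if it takes over 51 s, if anything falls off the work surface, if the arm or the gripper's body presses on something with over 40 N, if the wrist force passes 120 N, or if a joint passes its speed limit or range.

ROBOT

A 7-joint arm with a two-finger parallel gripper is mounted at the origin on the work surface. World frame = base frame: x ahead of the robot, y to its left, z up, the work surface at z = 0. Lengths are in m, angles in degrees, forces in N, time in s.
With the tool pointing down it reaches from about 0.35 to 0.9 m from the base axis. Payload 7.2 kg.
Tool frame: the origin (TCP) lies midway between the tips of the shut fingers; the grasp point (between the pads) lies 19 mm behind it; y points along the fingers, x is the direction in which the jaws open and shut, and the axes are right-handed (so a half turn about y gives the same grasp; the last joint's range is limited). The gripper opens to 88 mm and grips with 3 to 60 N. Pads are 20 mm wide; open, the fingers measure 115 mm over their backs; the gripper's body (75 mm by 178 mm) begins 61 mm behind the grasp point.
Start: joints at [-72.892, 23.554, -0.728, 91.456, 0.321, 64.991, -4.71], TCP at [0.224, 0.583, 0.184] pointing down, gripper open.
Joint ranges: [-169.25, 169.25], [-16.82, 113.86], [-84.01, 82.57], [7.8, 145.47], [-59.2, 239.2], [7.22, 106.19], [-163.78, 163.78]. Speed limits (degrees/s): [136.94, 136.94, 172.46, 172.46, 180, 180, 180].

INTERFACE

Orientations are given as a 3x3 rotation matrix whose columns are the frame's x, y, z axes.
In Python, from rig import observe, cams, env gives the robot as it stands. The module is installed in compiled form; this text tells all that it offers.
- The arm moves only by the shell command python3 -m crank 'ROWS' [FORCE]. ROWS is JSON, a list that holds one entry, the list of rows, each a list of 7 numbers: the shift along the world's x, y, z in cm, then the turn, a rotation vector about the world's x, y, z in rad, then the opening, from -1 (shut) to 1 (fully open). In form: [[[dx, dy, dz, wx, wy, wz, hand], ...]]. A call has 1 to 12 rows; each row shifts and turns the pose as measured when the row begins; what a row does not reach is not made up. A row lasts 1/12 s, in which the tool goes at most 41.7 mm and 7.16 degrees, less where a joint would pass 70% of its speed; a pose out of reach is approached as far as the arm can. A call with a gripper value outside its range is refused whole. The fingers move at their own pace and stop on an object; FORCE is the grip in N (left out, the last holds). Time passes only in rows, so rows that do not move let the fingers close. It gives the time, the measured TCP pose, the force and the opening at its end, in the units of the state.
- observe(): the state, without advancing time (a new reading comes with each control period).
- cams.grab_frame(name): name is "scene" or "top" or "wrist"; returns a dict with "pixels" (400x640x3 uint8, red, green, blue), "z_map" (400x640 float32, m along the optical axis (not along the pixel's ray), 0 where there is no reading), "camera_matrix" (3x3 intrinsics, pixels), "T" (4x4, takes a point from camera to world coordinates); the wrist camera has in their place "tool_from_camera" (4x4, takes a point from camera to tool coordinates, whose origin is the TCP and whose axes are the tool frame's). Camera axes: x right, y up, looking along -z (the intrinsics and any distortion apply to the point x, -y, -z); pixel columns grow to the right and rows downward; lengths in m; the calibration is good to about 2 mm. A picture is of the moment at which its call begins: read the wrist's pose just before it.
- env.close_job(): hands the job in, once; it reports no verdict.
The state is a dict: "clock": time; "joint_positions": joint angles; "qd": joint speeds; "joint_efforts": joint torques, N m; "position": TCP position; "orientation": TCP orientation; "force": force on the tool from outside, world axes, zero at the start; "ft_torque": the same for the moment, N m; "finger_gap": finger opening in m.
Only numpy, scipy, OpenCV 4.12 (cv2) and the standard library are available. Lean on these libraries where they do the work, as an engineer would, in place of code of your own. Each camera call takes 0.05 s, during which the arm holds its last target. There are 200 camera calls.

## Working session

There is one attempt and no reset: what is moved stays moved. The work goes in short steps, Python scripts to look and compute and a shell command to move; the robot and the scene stay as the last step left them, time stands still between calls to the robot, and variables do not carry over. Pictures are saved under pics/ and viewed, about 8 in all and at most 12, crops included, and the job is handed in when it is done.

```bash
mkdir -p pics; cat > h.py <<'E'
import numpy as np, cv2
from rig import observe, cams, env
def grab(n):
    s=observe(); f=cams.grab_frame(n)
    if n=="wrist":
        W=np.eye(4); W[:3,:3]=np.array(s["orientation"]); W[:3,3]=s["position"]
        f["T"]=W@np.array(f["tool_from_camera"])
    return f
def pts(f):
    K=np.array(f["camera_matrix"]);z=f["z_map"];v,u=np.mgrid[:z.shape[0],:z.shape[1]]
    P=np.stack([(u-K[0,2])/K[0,0]*z,-(v-K[1,2])/K[1,1]*z,-z],-1)
    T=np.array(f["T"]); return P@T[:3,:3].T+T[:3,3]
E
python3 - <<'E'
from h import *
print(observe())
for n in ("scene","top"):
    f=grab(n); cv2.imwrite(f"pics/{n}0.png",f["pixels"][...,::-1]); np.savez(f"{n}0.npz",**f)
    print(f.keys(),f["camera_matrix"],f["T"])
E
```

```text
{'clock': 0.0, 'joint_positions': array([-72.89250116,  23.59789798,  -0.72882375,  91.50599266,
         0.32109429,  64.99246834,  -4.70911947]), 'qd': array([ 0.0779018 ,  0.10741912,  0.06605533, -0.05607816,  0.01345583,
        0.00828487, -0.05601978]), 'joint_efforts': array([ 7.31529440e-05, -5.87956488e+01,  6.42138552e-01, -2.91073555e+01,
       -5.36112569e-02,  1.83457002e-02,  1.37114757e-04]), 'position': array([0.22396015, 0.58284951, 0.18321827]), 'orientation': array([[ 3.58571477e-01, -4.78570171e-04, -9.33502151e-01],
       [ 9.33500830e-01, -1.57501617e-03,  3.58571777e-01],
       [-1.64188274e-03, -9.99998645e-01, -1.18010224e-04]]), 'force': array([-0.08644777, -0.7427546 ,  0.08867177]), 'ft_torque': array([-0.02005962, -0.04749787, -0.08510722]), 'finger_gap': 0.08805017410575484}
dict_keys(['pixels', 'z_map', 'camera_matrix', 'T']) [[517.80477118   0.         314.40336335]
 [  0.         517.80477118 196.84370923]
 [  0.           0.           1.        ]] [[ 0.29830241 -0.71099427  0.63679104  1.51818323]
 [ 0.9544668   0.22428134 -0.19670032 -0.24967222]
 [-0.00296755  0.66647208  0.74552408  1.24476655]
 [ 0.          0.          0.          1.        ]]
dict_keys(['pixels', 'z_map', 'camera_matrix', 'T']) [[401.07737096   0.         324.38643824]
 [  0.         401.07737096 204.29132028]
 [  0.           0.           1.        ]] [[ 0.01243396  0.98569714 -0.16806706  0.39019618]
 [-0.99987507  0.01061602 -0.01171095  0.05664603]
 [-0.00975924  0.16819167  0.985706    1.14663069]
 [ 0.          0.          0.          1.        ]]
```

View pics/scene0.png

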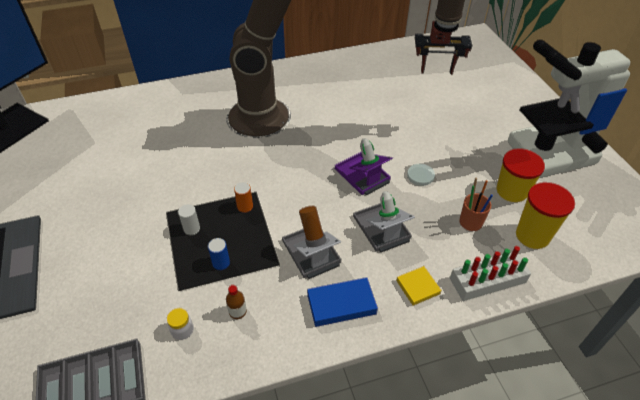

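View pics/top0.png

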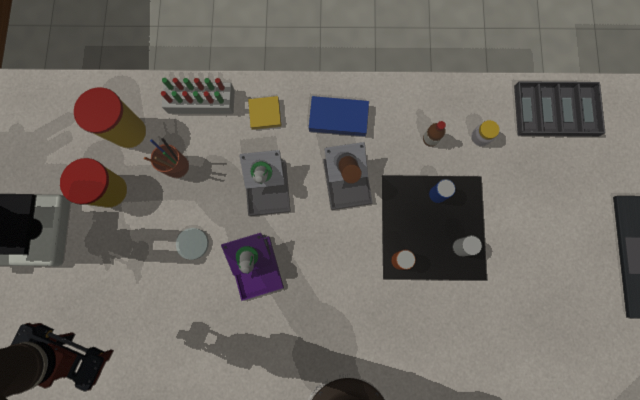

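Scene view: the blue jar is at about (218,253) and the grey stand with the green collar at about (388,210). The full stand is at (311,235), and the purple decoy is nearer the robot. In the top view the blue jar is at (443,189) and the empty peg at (262,172).

```bash
python3 - <<'E'
from h import *
out=[]
for n,box in (("scene",dict(jar=(205,235,232,275),peg=(345,180,420,252))),("top",dict(jar=(425,175,460,205),peg=(236,145,295,220)))):
    f=dict(np.load(n+"0.npz")); P=pts(f); hsv=cv2.cvtColor(f["pixels"],cv2.COLOR_RGB2HSV)
    def sel(b): 
        m=np.zeros(P.shape[:2],bool); x0,y0,x1,y1=b; m[y0:y1,x0:x1]=1; return m&(f["z_map"]>0)
    m=sel(box["jar"]); hi=m&(P[...,2]>.084)&(hsv[...,1]<90)
    q=P[hi]; print(n,"jar top",len(q),q.mean(0),(q.min(0)+q.max(0))/2,np.ptp(q,axis=0))
    b=m&(P[...,2]>.02)&(hsv[...,1]>120)&(abs(hsv[...,0].astype(int)-112)<15); q=P[b]; print(" blue side",len(q),q.min(0),q.max(0))
    m=sel(box["peg"]); g=m&(hsv[...,1]>80)&(abs(hsv[...,0].astype(int)-65)<25); q=P[g]
    print(" green",len(q),q.min(0),q.max(0),q.mean(0))
    w=m&(P[...,2]>.105)&(hsv[...,1]<60);q=P[w]; print(" white hi",len(q),q.min(0),q.max(0),q.mean(0), "top pt",q[q[:,2].argmax()])
    t=m&(P[...,2]>.006)&(P[...,2]<.05)&(hsv[...,1]<60); q=P[t][:,:2].astype(np.float32); print(" tray",len(q),cv2.minAreaRect(q))
    x0,y0,x1,y1=box["peg"]; cv2.imwrite(f"pics/{n}_peg.png",cv2.resize(f["pixels"][y0:y1,x0:x1,::-1],None,fx=5,fy=5,interpolation=2))
a=cv2.imread("pics/scene_peg.png");b=cv2.imread("pics/top_peg.png");H=max(a.shape[0],b.shape[0])
c=np.hstack([cv2.copyMakeBorder(i,0,H-i.shape[0],0,0,0) for i in(a,b)]);cv2.imwrite("pics/pegs.png",c);print(c.shape)
E
```

```text
scene jar top 199 [ 0.62095176 -0.25641433  0.0915635 ] [ 0.62052841 -0.25625309  0.09127774] [0.04790534 0.04863658 0.01367978]
 blue side 261 [ 0.61874234 -0.28068669  0.02022685] [ 0.64874128 -0.23095737  0.09000111]
 green 121 [0.64305694 0.21166237 0.08425166] [0.68320027 0.266585   0.14678291] [0.66621591 0.23387096 0.11521412]
 white hi 337 [0.62136056 0.18986365 0.10509648] [0.72080559 0.30035321 0.16058025] [0.66978968 0.23897557 0.12583888] top pt [0.63638962 0.23784186 0.16058025]
 tray 1021 ((0.5879204869270325, 0.26186296343803406), (0.2218702733516693, 0.30261334776878357), 64.97230529785156)
top jar top 249 [ 0.61803448 -0.25541302  0.09119806] [ 0.618196   -0.25529536  0.09010194] [0.04518161 0.04592052 0.0110607 ]
 blue side 141 [ 0.59292905 -0.26410074  0.02011468] [ 0.63455933 -0.22993381  0.09274716]
 green 138 [0.63710251 0.21285563 0.09152391] [0.67869235 0.26692442 0.14340868] [0.66224    0.23607361 0.11154718]
 white hi 379 [0.61689782 0.1925218  0.10500116] [0.7142269  0.3002781  0.15847657] [0.6681576  0.23988394 0.12577249] top pt [0.62696767 0.23995325 0.15847657]
 tray 360 ((0.6506546139717102, 0.23972001671791077), (0.19211652874946594, 0.12060863524675369), 6.64498233795166)
(375, 670, 3)
```

View pics/pegs.png

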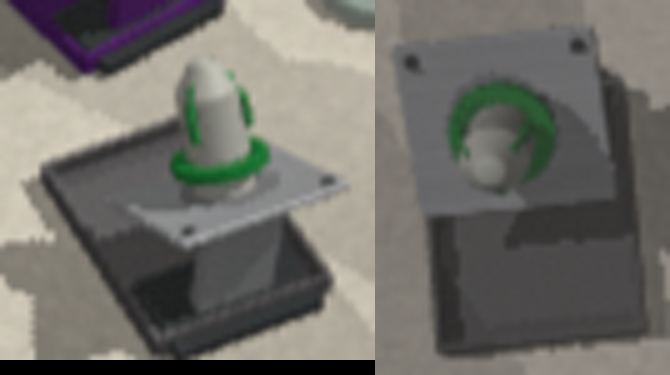

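```bash
python3 -m crank '[[[2.0,-2.0,3,0,0,0.04,1],[2.5,-3,1.5,0,0,0.04,1],[2.7,-3,1.5,0,0,0.04,1],[2.7,-3,1.5,0,0,0.04,1],[2.7,-3,1.5,0,0,0.04,1],[2.7,-3,1.5,0,0,0.04,1],[2.7,-3,1.5,0,0,0.04,1],[2.7,-3,1,0,0,0.04,1],[2.7,-3,1,0,0,0.04,1],[2.7,-3,0,0,0,0.04,1],[2.7,-3,0,0,0,0.04,1],[2.7,-3,0,0,0,0.04,1]]]'
python3 - <<'E'
from h import *
f=grab("wrist");cv2.imwrite("pics/w1.png",f["pixels"][...,::-1]);np.savez("w1.npz",**f);print(observe()["joint_positions"],observe()["position"],observe()["orientation"],f["T"])
E
```

```text
clock: 1.1
position: [0.5279, 0.2309, 0.3199]
orientation: [[-0.155, -0.002, -0.988], [0.988, -0.011, -0.155], [-0.011, -1.0, 0.003]]
force: [0.6, 1.1, 1.1]
finger_gap: 0.0881
[-35.37561077  14.26239378   9.49364316  86.72400995  -1.51249825
  79.55508884  72.63358115] [0.53339881 0.22176592 0.31956757] [[-1.48097551e-01  9.89078495e-04 -9.88972263e-01]
 [ 9.88845794e-01 -1.58751009e-02 -1.48094490e-01]
 [-1.58465116e-02 -9.99873493e-01  1.37301747e-03]] [[-0.15560206 -0.95253964 -0.26164143  0.45556062]
 [ 0.98776007 -0.15294888 -0.03060537  0.22255003]
 [-0.01086493 -0.26320121  0.96467978  0.51997484]
 [ 0.          0.          0.          1.        ]]
```

View pics/w1.png

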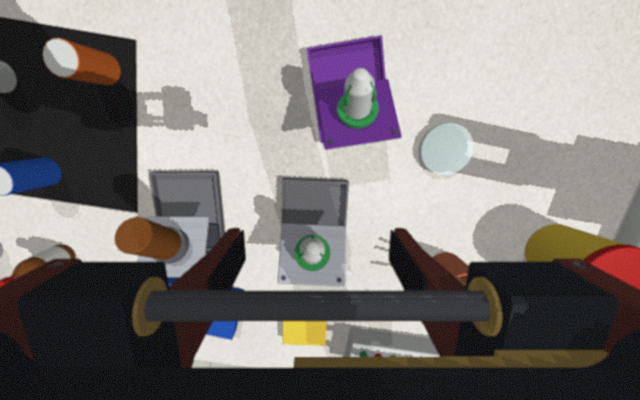

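Wrist view: the empty grey peg with its green collar is at about (312,248), the full stand is left of it at (180,240), and the purple decoy is at (357,95).

```bash
cat > m.py <<'E'
from h import *
from scipy.optimize import least_squares
def frame(yaw):
    z=np.array([-np.cos(np.radians(58))*np.cos(yaw),-np.cos(np.radians(58))*np.sin(yaw),np.sin(np.radians(58))])
    y=np.array([-np.sin(yaw),np.cos(yaw),0]); return np.stack([np.cross(y,z),y,z],1)
def an(n):
    f=dict(np.load(n+"0.npz" if n!="w1" else "w1.npz"));P=pts(f);hsv=cv2.cvtColor(f["pixels"],cv2.COLOR_RGB2HSV).astype(int)
    ok=(f["z_map"]>0)
    tip=np.array([.628,.238,.1545]);R=frame(.115); Q=(P-tip)@R
    board=ok&(abs(Q[...,2]+.082)<.012)&(np.hypot(Q[...,0],Q[...,1])>.034)&(np.hypot(Q[...,0],Q[...,1])<.05)&(hsv[...,1]<60)
    B=P[board]; c=np.median(B,0); 
    for _ in range(3):
        n_=np.linalg.svd(B-c)[2][2]; n_*=np.sign(n_[2]); r=(B-c)@n_; B=B[abs(r)<.003]; c=B.mean(0)
    print(n,"board",len(B),"normal",n_,"elev",np.degrees(np.arcsin(n_[2])),"yaw",np.degrees(np.arctan2(-n_[1],-n_[0])),"h",np.median((B-tip)@R[:,2]))
    r=np.hypot(Q[...,0],Q[...,1])
    cyl=ok&(Q[...,2]>-.06)&(Q[...,2]<-.024)&(r<.026)&(hsv[...,1]<60)
    X=P[cyl]
    g=lambda p:np.linalg.norm(((X-tip)@frame(p[2]))[:,:2]-p[:2],axis=1)-.0185
    s=least_squares(lambda p:np.r_[g(p),(p[2]-.115)*.05],[0,0,.115],loss="soft_l1",f_scale=.001)
    print(" cyl",len(X),s.x,"rms",np.sqrt(np.mean(g(s.x)**2)),"axis pt at tip lvl",tip+frame(s.x[2])[:,:2]@s.x[:2])
    col=ok&(hsv[...,1]>80)&(abs(hsv[...,0]-65)<25)&(Q[...,2]<-.04)&(r<.035)
    C=(P[col]-tip)@R; print(" collar",len(C),"z pct",np.percentile(C[:,2],[10,30,50,70,90]),"circle",cv2.minEnclosingCircle((C[:,:2]*1000).astype(np.float32)))
    T=ok&(r<.010)&(Q[...,2]>-.012)&(hsv[...,1]<60);print(" tip",T.sum(),(Q[T]).mean(0),np.percentile(Q[T][:,2],95))
for n in("scene","top","w1"):an(n)
E
python3 m.py
```

```text
scene board 139 normal [-0.53109741 -0.06147524  0.84507771] elev 57.68026268343066 yaw 6.602679690651608 h -0.08032949207836737
 cyl 131 [-0.00356021 -0.00078482  0.11948095] rms 0.002227229677519848 axis pt at tip lvl [0.62509585 0.23686089 0.15261338]
 collar 95 z pct [-0.065771   -0.06260074 -0.05989768 -0.05836067 -0.05698217] circle ((0.3699272871017456, -4.045550346374512), 29.090906143188477)
 tip 26 [ 0.00331452 -0.00183447 -0.00404714] 0.0016802707370875305
top board 380 normal [-0.52526814 -0.05798237  0.84895903] elev 58.098627162407496 yaw 6.2991619841362665 h -0.0792307752383181
 cyl 51 [-0.00538171 -0.0006597   0.11712349] rms 0.0004958399432603455 axis pt at tip lvl [0.62354441 0.2368115  0.15164813]
 collar 126 z pct [-0.059707   -0.05812742 -0.05713202 -0.05607049 -0.05471358] circle ((-3.614614725112915, -1.1662483215332031), 27.836015701293945)
 tip 53 [ 0.00051681 -0.00025961 -0.00189817] 0.0031893820402095784
w1 board 1445 normal [-0.52392317 -0.06225524  0.84948737] elev 58.15595688455027 yaw 6.776404596500388 h -0.07988331207089698
 cyl 46 [-4.71823512e-03 -1.01223124e-04  1.15801286e-01] rms 0.0052850730546763905 axis pt at tip lvl [0.6240372  0.23743714 0.15199972]
 collar 401 z pct [-0.05875561 -0.05810175 -0.0576963  -0.05727801 -0.05653842] circle ((-5.202687740325928, 0.10817026346921921), 28.24253273010254)
 tip 174 [ 0.00037931  0.00021128 -0.00227776] 0.002149898134006008
```

```bash
python3 -m crank '[[[0.7,-4,0,0.016,0,-0.03,1],[0.7,-4.1,0,0,0,0,1],[0.7,-4.1,0,0,0,0,1],[0.7,-4.1,0,0,0,0,1],[0.7,-4.1,0,0,0,0,1],[0.7,-4.1,0,0,0,0,1],[0.7,-4.1,0,0,0,0,1],[0.7,-4.1,0,0,0,0,1],[0.7,-4.1,-1,0,0,0,1],[0.7,-4.1,-2,0,0,0,1],[0.7,-4.1,-2,0,0,0,1],[0.7,-2.5,-3,0,0,0,1]]]'
cat > j.py <<'E'
from h import *
o=observe();print(o["joint_positions"].round(1),o["position"].round(4),o["orientation"].round(3).tolist(),o["force"].round(1))
f=grab("wrist");cv2.imwrite("pics/wj.png",f["pixels"][...,::-1]);P=pts(f);hsv=cv2.cvtColor(f["pixels"],cv2.COLOR_RGB2HSV).astype(int)
d=np.hypot(P[...,0]-.619,P[...,1]+.256); m=(f["z_map"]>0)&(d<.04)
t=m&(P[...,2]>.083)&(P[...,2]<.1);q=P[t];print(len(q),np.median(q,0),cv2.minEnclosingCircle(q[:,:2].astype(np.float32)),q.mean(0))
E
python3 j.py
```

```text
clock: 2.15
position: [0.6111, -0.2387, 0.2445]
orientation: [[-0.119, 0.004, -0.993], [0.993, -0.001, -0.119], [-0.002, -1.0, -0.004]]
force: [0.9, 0.2, -0.0]
finger_gap: 0.0876
[  1.8  25.   22.5  83.5  -9.7  73.3 122. ] [ 0.6111 -0.2387  0.2445] [[-0.119, 0.004, -0.993], [0.993, -0.001, -0.119], [-0.002, -1.0, -0.004]] [ 0.9  0.2 -0. ]
1200 [ 0.61717736 -0.2548679   0.0909325 ] ((0.61818528175354, -0.2546564042568207), 0.024865617975592613) [ 0.61728948 -0.25481368  0.09085871]
```

```bash
python3 -m crank '[[[0.7,-1.0,0,0,0,0,1],[0,0,-3,0,0,0,1],[0,0,-3,0,0,0,1]]]'
```

```text
clock: 2.45
position: [0.6149, -0.2579, 0.1742]
orientation: [[-0.107, -0.006, -0.994], [0.994, -0.004, -0.107], [-0.003, -1.0, 0.007]]
force: [0.7, 0.7, -1.0]
finger_gap: 0.0879
```

```bash
python3 -m crank '[[[0.3,0.3,-3,0,0.006,0,1],[0,0,-3,0,0,0,1],[0,0,-3,0,0,0,1],[0,0,-2,0,0,0,1],[0,0,-0.5,0,0,0,1],[0,0,0,0,0,0,1]]]'
```

```text
clock: 2.95
position: [0.612, -0.2513, 0.0447]
orientation: [[-0.104, -0.026, -0.994], [0.995, 0.0, -0.104], [0.003, -1.0, 0.026]]
force: [-0.9, 0.0, 0.9]
finger_gap: 0.0879
```

```bash
python3 -m crank '[[[0.6,-0.35,0.25,0,-0.026,-0.01,1],[0,0,0,0,0,0,1],[0,0,0,0,0,0,1]]]'
```

```text
clock: 3.2
position: [0.6198, -0.255, 0.0496]
orientation: [[-0.093, 0.004, -0.996], [0.996, 0.0, -0.093], [-0.0, -1.0, -0.004]]
force: [1.0, -0.4, -0.4]
finger_gap: 0.088
```

```bash
python3 -m crank '[[[-0.1,0,-0.2,0,0,-0.02,1],[0,0,0,0,0,0,-1],[0,0,0,0,0,0,-1],[0,0,0,0,0,0,-1],[0,0,0,0,0,0,-1],[0,0,0,0,0,0,-1],[0,0,0,0,0,0,-1],[0,0,0,0,0,0,-1],[0,0,0,0,0,0,-1]]]' 40
```

```text
clock: 3.95
position: [0.6217, -0.2564, 0.0532]
orientation: [[-0.07, 0.013, -0.997], [0.998, -0.002, -0.07], [-0.003, -1.0, -0.012]]
force: [-0.2, -0.0, 0.6]
finger_gap: 0.038
```

```bash
python3 j.py
```

```text
[  5.   35.8  19.9  93.2 -14.7  52.8 124.3] [ 0.6217 -0.2564  0.0532] [[-0.07, 0.013, -0.997], [0.998, -0.002, -0.07], [-0.003, -1.0, -0.012]] [-0.2 -0.   0.6]
4701 [ 0.61459806 -0.25540968  0.09099373] ((0.6152046918869019, -0.2561042308807373), 0.028554387390613556) [ 0.61580356 -0.25550639  0.09105864]
```

View pics/wj.png

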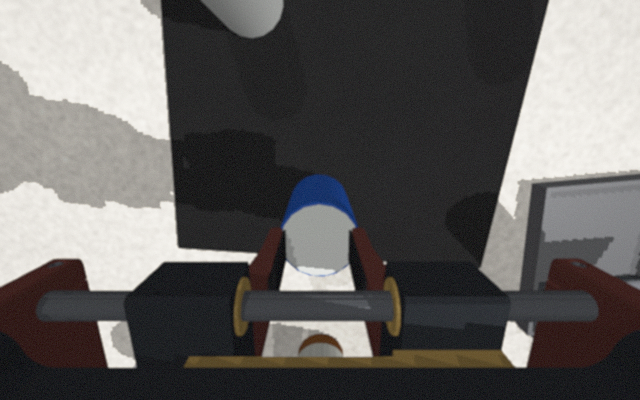

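```bash
python3 - <<'E'
from h import *
f=grab("scene");c=f["pixels"][140:300,150:310,::-1];cv2.imwrite("pics/s2.png",cv2.resize(c,None,fx=3.5,fy=3.5));print(observe()["position"],observe()["finger_gap"],observe()["joint_efforts"])
E
```

```text
[ 0.621683   -0.25638479  0.05312933] 0.030131076596118574 [ 7.25105783e-03 -6.62492681e+01  7.59446561e+00 -2.50401163e+01
  4.04881197e-02 -5.96176571e-03  9.94356851e-04]
```

View pics/s2.png

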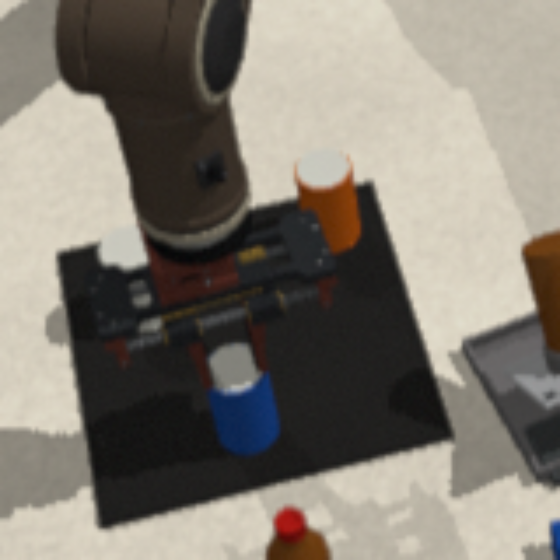

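The wrist view shows the jar (320,235) between the fingers, which touch it or nearly do. The scene crop shows it upright at (240,400). The gap reading of 30–38 mm doesn't agree with a 50 mm jar, so I'll let it settle.

```bash
python3 -m crank '[[[0,0,0,0,0,0,-1],[0,0,0,0,0,0,-1],[0,0,0,0,0,0,-1]]]'; python3 - <<'E'
from h import *
o=observe();f=grab("wrist");P=pts(f);W=np.array(o["orientation"]);Q=(P-o["position"])@W
print(o["position"],o["finger_gap"],o["force"])
cv2.imwrite("pics/w3.png",f["pixels"][180:380,160:480,::-1].repeat(2,0).repeat(2,1))
t=(f["z_map"]>0)&(P[...,2]>.086)&(P[...,2]<.096)&(f["pixels"].min(-1)>110)
q=P[t];print("jar top",len(q),q.min(0),q.max(0),cv2.minEnclosingCircle(q[:,:2].astype(np.float32)))
# finger inner surfaces in tool coords
for u in range(240,400,10): print(u,Q[250,u].round(4),f["pixels"][250,u])
E
```

```text
clock: 4.3
position: [0.6217, -0.2561, 0.053]
orientation: [[-0.07, 0.012, -0.997], [0.998, -0.002, -0.07], [-0.003, -1.0, -0.012]]
force: [-0.8, 0.5, 1.3]
finger_gap: 0.0094
[ 0.62172447 -0.25606521  0.05303051] 0.009363401637770859 [-0.807853    0.48603035  1.33649807]
jar top 2566 [ 0.59515391 -0.27788643  0.0888917 ] [ 0.64305697 -0.23109945  0.09558286] ((0.6191906929016113, -0.25411278009414673), 0.024256067350506783)
240 [-0.0711  0.0475 -0.0434] [41 37 37]
250 [-0.062   0.0486 -0.0439] [39 39 39]
260 [-0.0525  0.0482 -0.0437] [33 35 36]
270 [-0.0434  0.0495 -0.0443] [44 44 46]
280 [-0.0219 -0.0369 -0.0035] [42 57 96]
290 [-0.0125 -0.0688  0.0116] [60 31 31]
300 [-0.0075 -0.0698  0.012 ] [65 35 34]
310 [-0.0034 -0.0389 -0.0025] [122 124 124]
320 [ 0.0027 -0.0382 -0.0029] [154 157 155]
330 [ 0.0073 -0.0686  0.0115] [52 32 31]
340 [ 0.0123 -0.0683  0.0114] [64 36 37]
350 [ 0.0211 -0.0385 -0.0027] [156 157 153]
360 [ 0.0412  0.0473 -0.0432] [39 35 35]
370 [ 0.0508  0.0487 -0.0439] [37 37 38]
380 [ 0.0601  0.0482 -0.0436] [36 35 35]
390 [ 0.0695  0.0482 -0.0436] [40 36 39]
```

View pics/w3.png

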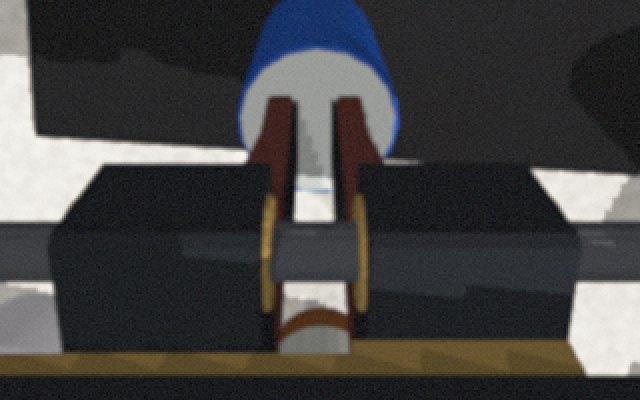

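```bash
python3 - <<'E'
from h import *
o=observe();f=grab("wrist");P=pts(f);W=np.array(o["orientation"]);Q=(P-o["position"])@W
for r in range(222,262,4): print(r,[Q[r,u].round(3).tolist()+f["pixels"][r,u].tolist() for u in (300,335)])
K=f["camera_matrix"];M=np.linalg.inv(f["tool_from_camera"])
for p in ([0,0,0],[0,-.019,0],[0,-.04,0]):
    c=M@np.r_[p,1];print(p,K[0,2]+K[0,0]*c[0]/-c[2],K[1,2]+K[1,1]*-c[1]/-c[2])
f=grab("scene");P=pts(f);h=f["pixels"].astype(int);m=(h[...,0]>h[...,2]*1.5)&(abs(P[...,0]-.62)<.06)&(abs(P[...,1]+.256)<.06)&(P[...,2]<.2)&(P[...,2]>.02)
q=P[m];print(len(q),q.min(0),q.max(0),q[q[:,2].argsort()[:8]])
E
```

```text
222 [[-0.009, -0.038, 0.015, 152, 152, 148], [0.012, -0.038, 0.015, 154, 156, 152]]
226 [[-0.009, -0.037, 0.012, 152, 153, 150], [0.012, -0.038, 0.013, 152, 154, 151]]
230 [[-0.009, -0.042, 0.012, 59, 29, 32], [0.011, -0.042, 0.012, 60, 36, 31]]
234 [[-0.009, -0.047, 0.011, 59, 35, 27], [0.011, -0.048, 0.012, 61, 35, 32]]
238 [[-0.008, -0.053, 0.011, 64, 37, 34], [0.011, -0.054, 0.012, 67, 38, 39]]
242 [[-0.008, -0.059, 0.012, 64, 34, 36], [0.01, -0.059, 0.012, 60, 34, 29]]
246 [[-0.008, -0.064, 0.012, 62, 34, 34], [0.01, -0.065, 0.012, 65, 38, 37]]
250 [[-0.007, -0.07, 0.012, 65, 36, 33], [0.01, -0.068, 0.011, 64, 36, 31]]
254 [[-0.007, -0.074, 0.012, 62, 28, 27], [0.01, -0.073, 0.011, 68, 39, 35]]
258 [[-0.007, -0.079, 0.012, 62, 35, 30], [0.009, -0.079, 0.012, 66, 37, 34]]
[0, 0, 0] 315.7577434359646 223.9803440719883
[0, -0.019, 0] 315.6480999390974 233.74710566411974
[0, -0.04, 0] 315.5000144489675 246.93818145682624
132 [ 0.59597687 -0.28409061  0.09601667] [ 0.65572033 -0.21321395  0.1999792 ] [[ 0.63176234 -0.24768868  0.09601667]
 [ 0.63582157 -0.25091999  0.09799889]
 [ 0.63240694 -0.25291998  0.09898503]
 [ 0.63016405 -0.24969288  0.0993659 ]
 [ 0.63372475 -0.26134925  0.09954306]
 [ 0.63419514 -0.25030618  0.10023476]
 [ 0.63822787 -0.26192636  0.10105028]
 [ 0.63489223 -0.26392499  0.10211577]]
```

```bash
python3 - <<'E'
from h import *
f=dict(np.load("w1.npz"));Z=f["z_map"];f["T"]=f["tool_from_camera"];Q=pts(f);h=f["pixels"].astype(int)
m=(h[...,0]>h[...,2]*1.4)&(Q[...,1]<.05)&(abs(Q[...,0])<.08)&(Z>0)
for s in(-1,1):
    q=Q[m&(Q[...,0]*s>0)];q=q[q[:,1].argsort()[::-1]];print(len(q),q[:300:30].round(3).tolist())
print(f["tool_from_camera"])
E
```

```text
5986 [[-0.048, -0.04, 0.011], [-0.045, -0.044, 0.011], [-0.044, -0.047, 0.012], [-0.046, -0.05, 0.012], [-0.043, -0.053, -0.004], [-0.05, -0.055, 0.011], [-0.05, -0.058, 0.011], [-0.047, -0.06, 0.012], [-0.05, -0.062, 0.012], [-0.044, -0.064, 0.01]]
9739 [[0.05, -0.04, 0.012], [0.047, -0.045, 0.011], [0.047, -0.048, 0.012], [0.051, -0.05, 0.012], [0.05, -0.053, 0.011], [0.047, -0.056, 0.011], [0.046, -0.059, 0.01], [0.047, -0.06, 0.011], [0.052, -0.063, 0.012], [0.052, -0.066, 0.012]]
[[ 9.99999674e-01 -8.00196987e-04  1.04801615e-04  8.30649592e-04]
 [ 3.14199330e-04  2.66416082e-01 -9.63858067e-01 -1.99886955e-01]
 [ 7.43355485e-04  9.63857786e-01  2.66416246e-01  7.33928989e-02]
 [ 0.00000000e+00  0.00000000e+00  0.00000000e+00  1.00000000e+00]]
```

The fingertips in both the wrist and scene views end 40 mm behind the reported TCP, so the jaws closed just above the jar, which has not moved. I'll count the grasp point as 59 mm behind the reported TCP. Next I open, then go down 46 mm.

```bash
python3 -m crank '[[[0,0,0.5,0,0.01,0.04,1],[0,0,0,0,0,0,1],[0,0,0,0,0,0,1],[0,0,0,0,0,0,1],[0,0,0,0,0,0,1],[0,0,0,0,0,0,1],[0,0,0,0,0,0,1],[0,0,0,0,0,0,1],[0,0,0,0,0,0,1],[0,0,0,0,0,0,1],[0,0,0,0,0,0,1],[-0.2,0.1,0,0,0,0,1]]]'
```

```text
clock: 5.45
position: [0.6189, -0.2556, 0.0568]
orientation: [[-0.107, 0.002, -0.994], [0.994, -0.002, -0.107], [-0.002, -1.0, -0.001]]
force: [-0.6, 0.8, 0.4]
finger_gap: 0.0773
```

```bash
python3 -m crank '[[[0,0.1,0,0,0,0,1],[0,0,0,0,0,0,1],[0,0,0,0,0,0,1],[0,0,-1.3,0,0,0,1],[0,0,-1.3,0,0,0,1],[0,0,-1.3,0,0,0,1],[0,0,-0.6,0,0,0,1],[0,0,0,0,0,0,1]]]'
```

```text
clock: 6.12
position: [0.6179, -0.2538, 0.0064]
orientation: [[-0.107, 0.001, -0.994], [0.994, -0.001, -0.107], [-0.001, -1.0, -0.001]]
force: [-0.5, 1.3, -0.1]
finger_gap: 0.0875
```

Now close; the gap should stop near 50 mm.

```bash
python3 -m crank '[[[0,0,0,0,0,0,-1],[0,0,0,0,0,0,-1],[0,0,0,0,0,0,-1],[0,0,0,0,0,0,-1],[0,0,0,0,0,0,-1],[0,0,0,0,0,0,-1],[0,0,0,0,0,0,-1],[0,0,0,0,0,0,-1],[0,0,0,0,0,0,-1],[0,0,0,0,0,0,-1]]]' 40
```

```text
clock: 6.95
position: [0.6178, -0.2541, 0.0063]
orientation: [[-0.107, 0.0, -0.994], [0.994, -0.001, -0.107], [-0.001, -1.0, -0.0]]
force: [0.5, -0.1, -1.6]
finger_gap: 0.0495
```

```bash
python3 -m crank '[[[0,0,1,0,0,0,-1],[0,0,2,0,0,0,-1],[0,0,3,0,0,0,-1],[0,0,4,0,0,0,-1],[0,0,4,0,0,0,-1],[0,0,4,0,0,0,-1],[0,0,4,0,0,0,-1],[0,0,4,0,0,0,-1],[0,0,0,0,0,0,-1]]]'
cat > g.py <<'E'
from h import *
o=observe();f=grab("wrist");f["T"]=f["tool_from_camera"];Q=pts(f);h=f["pixels"].astype(int)
m=(f["z_map"]>0)&(abs(Q[...,0])<.027)&(abs(Q[...,2])<.03)&(abs(Q[...,1]+.085)<.008)&(h.min(-1)>100)
q=Q[m];print(o["position"],o["finger_gap"],o["force"],"cap",len(q),np.median(q,0),q.min(0),q.max(0),cv2.minEnclosingCircle(q[:,[0,2]].astype(np.float32)))
A=np.c_[q[:,0],q[:,2],np.ones(len(q))];print("plane y=ax+bz+c",np.linalg.lstsq(A,q[:,1],rcond=None)[0])
E
python3 g.py
```

```text
clock: 7.7
position: [0.6103, -0.2522, 0.2786]
orientation: [[-0.105, -0.007, -0.994], [0.994, 0.0, -0.105], [0.001, -1.0, 0.007]]
force: [0.7, -1.4, -0.2]
finger_gap: 0.0493
[ 0.61028158 -0.25217673  0.27856077] 0.04934955207868304 [ 0.67045348 -1.41773036 -0.23105691] cap 4599 [ 0.00088434 -0.08517617  0.00765088] [-0.02287034 -0.08763693 -0.02558054] [ 0.02466141 -0.08296558  0.0228715 ] ((0.0006632557488046587, -0.0012383974390104413), 0.024412984028458595)
plane y=ax+bz+c [ 0.00332028 -0.00217312 -0.08516174]
```

```bash
python3 -m crank '[[[0,2,0.7,0,0,0,-1],[0,4,0.5,0,0,0,-1],[0,4,0,0.006,-0.055,0,-1],[0,4,0,0.006,-0.055,0,-1],[0,4,0,0.006,-0.055,0,-1],[-0.2,4,0,0.006,-0.055,0,-1],[-0.2,4,0,0.006,-0.055,0,-1],[-0.2,4,0,0.006,-0.055,0,-1],[-0.2,4,0,0.006,-0.055,0,-1],[-0.2,4,0,0.006,-0.055,0,-1],[-0.2,4,0,0.006,-0.055,0,-1],[-0.2,3,0,0.006,-0.055,0,-1]]]'; cat > t.py <<'E'
from h import *
from m0 import frame
from scipy.spatial.transform import Rotation as Ro
import sys
R=frame(np.radians(6.6)); tip=np.array([.623,.237,.1545])
d=float(sys.argv[1]); off=np.array([float(a) for a in sys.argv[2:4]]) if len(sys.argv)>3 else np.zeros(2)
Wt=np.stack([R[:,1],-R[:,2],np.cross(R[:,1],-R[:,2])],1)
o=observe();W=np.array(o["orientation"]); mo=o["position"]+W@np.array([.0005,0,-.001])
w=Ro.from_matrix(Wt@W.T).as_rotvec(); tgt=tip+R@np.r_[off,d]
print(o["clock"],"joints",o["joint_positions"].round(0),"mouth in peg frame mm",(R.T@(mo-tip)*1000).round(1),"need cm",((tgt-mo)*100).round(2),"rot",w.round(3),"Fpeg",(R.T@o["force"]).round(1),"gap",round(o["finger_gap"],4))
E
sed -n '1,5p' m.py > m0.py; python3 t.py 0.05; python3 -c "
from m0 import *;print(frame(np.radians(6.6)))"
```

```text
clock: 8.75
position: [0.5822, 0.2063, 0.2786]
orientation: [[-0.098, 0.522, -0.848], [0.995, 0.065, -0.075], [0.016, -0.851, -0.525]]
force: [1.6, -0.1, -1.7]
finger_gap: 0.0495
8.75 joints [-37.   1.   5. 116.  22.  37.  48.] mouth in peg frame mm [ 29.4 -25.3 128.6] need cm [ 1.37  2.71 -8.23] rot [-0.016 -0.007  0.017] Fpeg [ 0.4 -0.3 -2.2] gap 0.0495
[[ 0.84242788 -0.11493715 -0.52640737]
 [ 0.09747223  0.99337277 -0.06090741]
 [ 0.52991926  0.          0.8480481 ]]
```

```bash
python3 -m crank '[[[0.7,1.3,-1,-0.016,-0.007,0.017,-1],[0.6,1.3,-1.5,0,0,0,-1],[0.1,0.1,-1.5,0,0,0,-1],[0,0,-1.5,0,0,0,-1],[0,0,-1.5,0,0,0,-1],[0,0,-0.8,0,0,0,-1],[0,0,0,0,0,0,-1]]]' >/dev/null; python3 t.py 0.03
python3 - <<'E'
from h import *
f=grab("scene");a=f["pixels"][110:260,310:470,::-1];f=grab("top");b=f["pixels"][100:250,190:350,::-1]
cv2.imwrite("pics/c1.png",cv2.resize(np.hstack([a,b]),None,fx=2.5,fy=2.5,interpolation=2))
E
```

```text
9.3333 joints [-40.   9.   4. 120.  32.  26.  36.] mouth in peg frame mm [-13.1  13.2  49.6] need cm [ 2.28 -1.06 -0.97] rot [ 0.003 -0.008 -0.021] Fpeg [-1.   0.  -1.2] gap 0.0495
```

View pics/c1.png

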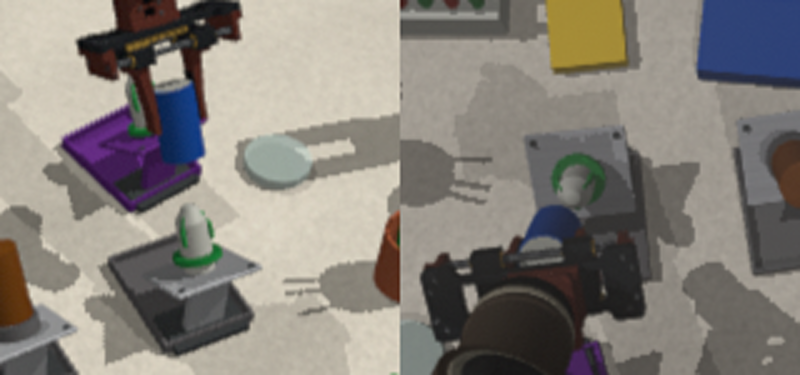

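The jar is tilted parallel to the peg, 5 cm above its tip in the scene and about 13 mm to the left, which agrees with the numbers.

```bash
python3 -m crank '[[[1,-0.5,0,0,-0.008,-0.02,-1],[0.8,-0.4,0,0,0,0,-1],[0,0,0,0,0,0,-1],[0,0,0,0,0,0,-1]]]' >/dev/null; python3 t.py 0.035
```

```text
9.7667 joints [-39.   9.   5. 119.  33.  26.  36.] mouth in peg frame mm [ 8.6  1.1 43.5] need cm [-0.27 -0.14 -1.18] rot [-0.002  0.008  0.004] Fpeg [-0.6 -0.7 -0.9] gap 0.0492
```

```bash
cat > jc.py <<'E'
from h import *
from m0 import frame
R=frame(np.radians(6.6));tip=np.array([.623,.237,.1545])
o=observe();W=np.array(o["orientation"]);mo=o["position"]+W@np.array([.0005,0,-.001]);ex=np.stack([W[:,0],-W[:,1]],1)
for n in("scene","top"):
    f=grab(n);P=pts(f);hsv=cv2.cvtColor(f["pixels"],cv2.COLOR_RGB2HSV).astype(int)
    B=np.stack([np.cross(W[:,0],-W[:,1]),W[:,0],-W[:,1]],1);Q=(P-mo)@B;r=np.hypot(Q[...,0],Q[...,1])
    m=(f["z_map"]>0)&(r<.035)&(Q[...,2]>.003)&(Q[...,2]<.08)&(hsv[...,1]>120)&(abs(hsv[...,0]-112)<15);X=Q[m]
    s=least_squares(lambda p:np.hypot(X[:,0]-p[0],X[:,1]-p[1])-.025,[0,0],loss="soft_l1",f_scale=.001)
    print(n,len(X),"offset of jar from predicted (x',y') mm",(s.x*1000).round(1),"rms",np.sqrt(np.mean(s.fun**2))*1000)
    Q=(P-tip)@R;r=np.hypot(Q[...,0],Q[...,1]);m=(f["z_map"]>0)&(r<.024)&(Q[...,2]>-.055)&(Q[...,2]<-.024)&(hsv[...,1]<60);X=Q[m]
    if len(X)>20:
        s=least_squares(lambda p:np.hypot(X[:,0]-p[0],X[:,1]-p[1])-.0185,[0,0],loss="soft_l1",f_scale=.001);print("  peg offset",(s.x*1000).round(1),len(X),np.sqrt(np.mean(s.fun**2))*1000)
E
python3 jc.py;
```

```text
Traceback (most recent call last):
  File "jc.py", line 9, in <module>
    s=least_squares(lambda p:np.hypot(X[:,0]-p[0],X[:,1]-p[1])-.025,[0,0],loss="soft_l1",f_scale=.001)
      ^^^^^^^^^^^^^
NameError: name 'least_squares' is not defined
```

```bash
sed -i '1a from scipy.optimize import least_squares' jc.py; python3 jc.py; python3 t.py .035; head -3 m0.py
```

```text
scene 447 offset of jar from predicted (x',y') mm [ 0.1 -0.8] rms 2.560785315485784
  peg offset [ 0.1 -0.1] 109 2.417871617615081
top 108 offset of jar from predicted (x',y') mm [-1.7 -0.8] rms 0.47512581971816437
  peg offset [-1.1 -0.5] 42 0.7196695294435757
9.9167 joints [-39.   9.   5. 119.  32.  26.  36.] mouth in peg frame mm [ 7.9  1.5 43.5] need cm [-0.2  -0.18 -1.14] rot [-0.001  0.008  0.003] Fpeg [-1.5 -0.1 -1.1] gap 0.0497
from h import *
from scipy.optimize import least_squares
def frame(yaw):
```

```bash
python3 -m crank '[[[-0.5,-0.18,-0.3,0,0.005,0.003,-1],[0,0,0,0,0,0,-1],[0,0,0,0,0,0,-1]]]' >/dev/null; python3 t.py 0.035
```

```text
10.1667 joints [-39.   9.   5. 120.  32.  26.  36.] mouth in peg frame mm [ 1.1  0.7 44.3] need cm [ 0.41 -0.03 -0.84] rot [-0.002  0.003 -0.001] Fpeg [-0.6 -0.  -0.9] gap 0.0493
```

```bash
python3 -m crank '[[[0.34,-0.03,-0.73,0,0.003,0,-1],[0.42,0.05,-0.68,0,0,0,-1],[0.42,0.05,-0.68,0,0,0,-1],[0,0,0,0,0,0,-1],[0,0,0,0,0,0,-1]]]' >/dev/null; python3 t.py 0
```

```text
10.5833 joints [-39.  12.   6. 120.  34.  23.  35.] mouth in peg frame mm [-0.7  0.3 17.5] need cm [ 0.98  0.09 -1.44] rot [-0.001 -0.001 -0.001] Fpeg [ 0.2 -0.3 -1.2] gap 0.0496
```

```bash
python3 -m crank '[[[0.36,0.04,-0.48,0,0,0,-1],[0.32,0.04,-0.51,0,0,0,-1],[0.32,0.04,-0.51,0,0,0,-1],[0.2,0.02,-0.32,0,0,0,-1],[0,0,0,0,0,0,-1],[0,0,0,0,0,0,-1]]]' >/dev/null; python3 t.py -0.02
```

```text
11.0833 joints [-39.  15.   7. 119.  35.  20.  34.] mouth in peg frame mm [-0.5  0.2 -7.6] need cm [ 0.7   0.06 -1.02] rot [-0.001 -0.002 -0.002] Fpeg [-0.7 -0.  -0.7] gap 0.0491
```

```bash
python3 -m crank '[[[0.25,0.02,-0.35,0,0,0,-1],[0.21,0.02,-0.34,0,0,0,-1],[0.16,0.02,-0.25,0,0,0,-1],[0,0,0,0,0,0,-1],[0,0,0,0,0,0,-1]]]' >/dev/null; python3 t.py -0.03
```

```text
11.5 joints [-39.  17.   8. 119.  36.  19.  33.] mouth in peg frame mm [  0.2   0.3 -19.7] need cm [ 0.53  0.03 -0.88] rot [-0.001 -0.002 -0.002] Fpeg [-0.6  0.2 -1.4] gap 0.0494
```

```bash
python3 -m crank '[[[0.16,0,-0.25,0,0,0,-1],[0.16,0.02,-0.25,0,0,0,-1],[0.16,0.02,-0.25,0,0,0,-1],[0,0,0,0,0,0,-1],[0,0,0,0,0,0,-1]]]' >/dev/null; python3 t.py -0.04
```

```text
11.9167 joints [-39.  18.   8. 119.  37.  18.  32.] mouth in peg frame mm [  0.5   0.1 -29.1] need cm [ 0.53  0.05 -0.95] rot [-0.001 -0.001 -0.002] Fpeg [-1.1 -0.6  4.2] gap 0.0493
```

```bash
python3 -m crank '[[[0.2,0.02,-0.37,0,0,0,-1],[0.21,0.02,-0.34,0,0,0,-1],[0.21,0.02,-0.34,0,0,0,-1],[0.16,0.02,-0.25,0,0,0,-1],[0,0,0,0,0,0,-1],[0,0,0,0,0,0,-1]]]' >/dev/null; python3 t.py -0.05
```

```text
12.4167 joints [-39.  20.   9. 118.  38.  16.  31.] mouth in peg frame mm [  1.   -0.1 -45.3] need cm [ 0.16  0.02 -0.46] rot [-0.002  0.    -0.001] Fpeg [-0.6 -0.9  4.2] gap 0.0497
```

```bash
python3 -m crank '[[[0.03,0.02,-0.25,0,0,0,-1],[0.1,0.01,-0.17,0,0,0,-1],[0.1,0.01,-0.17,0,0,0,-1],[0.05,0,-0.08,0,0,0,-1],[0,0,0,0,0,0,-1]]]' >/dev/null; python3 t.py -0.059
```

```text
12.8333 joints [-40.  20.  10. 118.  38.  15.  30.] mouth in peg frame mm [  0.7   0.1 -52.8] need cm [ 0.27  0.02 -0.56] rot [-0.003  0.001 -0.001] Fpeg [-0.8  0.1  4.6] gap 0.0491
```

```bash
python3 -m crank '[[[0.05,0,-0.09,0,0,0,-1],[0.05,0,-0.08,0,0,0,-1],[0,0,0,0,0,0,-1]]]' >/dev/null; python3 t.py -0.059; python3 -m crank '[[[0.04,0,-0.07,0,0,0,-1],[0.03,0,-0.05,0,0,0,-1],[0,0,0,0,0,0,-1]]]' >/dev/null; python3 t.py -0.059
```

```text
13.0833 joints [-40.  21.  10. 118.  38.  15.  30.] mouth in peg frame mm [  0.7   0.  -55. ] need cm [ 0.15  0.01 -0.38] rot [-0.003  0.001 -0.001] Fpeg [-0.4 -1.2  2.9] gap 0.0495
13.3333 joints [-40.  21.  10. 118.  38.  15.  30.] mouth in peg frame mm [  0.7   0.  -56.5] need cm [ 0.07  0.   -0.25] rot [-0.003  0.001 -0.002] Fpeg [-0.1 -0.   2.9] gap 0.0492
```

```bash
python3 -m crank '[[[0.03,0,-0.05,0,0,0,-1],[0,0,0,0,0,0,-1]]]' >/dev/null; python3 t.py -0.059; python3 -m crank '[[[0.03,0,-0.05,0,0,0,-1],[0,0,0,0,0,0,-1]]]' >/dev/null; python3 t.py -0.059
```

```text
13.5 joints [-40.  21.  10. 118.  38.  14.  30.] mouth in peg frame mm [  0.7   0.1 -57.1] need cm [ 0.04 -0.   -0.2 ] rot [-0.003  0.002 -0.002] Fpeg [-1.1 -0.4  2. ] gap 0.0493
13.6667 joints [-40.  21.  10. 118.  39.  14.  30.] mouth in peg frame mm [  0.7   0.  -57.8] need cm [ 0.01 -0.   -0.14] rot [-0.003  0.002 -0.002] Fpeg [-0.5 -0.4  1.4] gap 0.0493
```

```bash
for i in 1; do python3 -m crank '[[[0.03,0,-0.05,0,0,0,-1],[0.01,0,-0.02,0,0,0,-1]]]' >/dev/null; python3 t.py -0.059; done; python3 -m crank '[[[0.02,0,-0.04,0,0,0,-1],[0.01,0,-0.02,0,0,0,-1]]]' >/dev/null; python3 t.py -0.059
```

```text
13.8333 joints [-40.  21.  10. 118.  39.  14.  30.] mouth in peg frame mm [  0.8   0.  -58.6] need cm [-0.04 -0.01 -0.08] rot [-0.003  0.002 -0.002] Fpeg [-0.3 -1.3  4.5] gap 0.0495
14.0 joints [-40.  21.  10. 118.  39.  14.  30.] mouth in peg frame mm [  0.7   0.  -59.3] need cm [-0.07 -0.01 -0.01] rot [-0.003  0.002 -0.002] Fpeg [-1.1 -0.4  4.9] gap 0.0499
```

```bash
python3 -m crank '[[[0.02,0,-0.04,0,0,0,-1],[0.01,0,-0.02,0,0,0,-1]]]' >/dev/null; python3 t.py -0.059; python3 -m crank '[[[0.02,0,-0.03,0,0,0,-1],[0.01,0,-0.02,0,0,0,-1]]]' >/dev/null; python3 t.py -0.059
```

```text
14.1667 joints [-40.  21.  11. 118.  39.  14.  30.] mouth in peg frame mm [  0.6   0.  -60. ] need cm [-0.1  -0.01  0.05] rot [-0.003  0.002 -0.002] Fpeg [-1.3 -0.2  4.4] gap 0.0494
14.3333 joints [-40.  21.  11. 118.  39.  14.  30.] mouth in peg frame mm [  0.8   0.  -60.2] need cm [-0.13 -0.02  0.06] rot [-0.003  0.002 -0.002] Fpeg [-1.4 -1.7 10.8] gap 0.0493
```

Contact is at about −60.2 mm, with force rising above the rib drag. Now press a little more.

```bash
python3 -m crank '[[[0.02,0,-0.03,0,0,0,-1]]]' >/dev/null; python3 t.py -0.06;  python3 -m crank '[[[0.02,0,-0.03,0,0,0,-1]]]' >/dev/null; python3 t.py -0.06
```

```text
14.4167 joints [-40.  21.  11. 118.  39.  14.  30.] mouth in peg frame mm [  0.8   0.  -60.2] need cm [-0.08 -0.01 -0.03] rot [-0.003  0.002 -0.002] Fpeg [-2.  -1.  13.6] gap 0.0494
14.5 joints [-40.  21.  11. 118.  39.  14.  30.] mouth in peg frame mm [  0.8   0.  -60.2] need cm [-0.08 -0.01 -0.03] rot [-0.003  0.002 -0.002] Fpeg [-2.6 -1.4 10.8] gap 0.0496
```

```bash
python3 -m crank '[[[0.025,0,-0.04,0,0,0,-1],[0.025,0,-0.04,0,0,0,-1]]]' >/dev/null; python3 t.py -0.06;  python3 -m crank '[[[0.025,0,-0.04,0,0,0,-1],[0.025,0,-0.04,0,0,0,-1],[0.025,0,-0.04,0,0,0,-1]]]' >/dev/null; python3 t.py -0.06
```

```text
14.6667 joints [-40.  21.  11. 118.  39.  14.  30.] mouth in peg frame mm [  0.9   0.  -60.2] need cm [-0.08 -0.01 -0.03] rot [-0.004  0.003 -0.001] Fpeg [-2.9 -0.7 13.3] gap 0.0492
14.9167 joints [-40.  21.  11. 118.  39.  14.  30.] mouth in peg frame mm [  0.9   0.1 -60.2] need cm [-0.08 -0.01 -0.03] rot [-0.004  0.003 -0.001] Fpeg [-1.5 -1.  12.5] gap 0.0498
```

```bash
python3 -m crank '[[[0.035,0,-0.055,0,0,0,-1],[0.035,0,-0.055,0,0,0,-1],[0.035,0,-0.055,0,0,0,-1]]]' >/dev/null; python3 t.py -0.06;  python3 -m crank '[[[0.035,0,-0.055,0,0,0,-1],[0.035,0,-0.055,0,0,0,-1]]]' >/dev/null; python3 t.py -0.06
```

```text
15.1667 joints [-40.  21.  11. 118.  39.  14.  30.] mouth in peg frame mm [  0.9   0.  -60.2] need cm [-0.09 -0.01 -0.03] rot [-0.004  0.004 -0.001] Fpeg [-2.1 -1.5 15.3] gap 0.0492
15.3333 joints [-40.  21.  11. 118.  39.  14.  30.] mouth in peg frame mm [  0.9   0.1 -60.2] need cm [-0.09 -0.02 -0.03] rot [-0.005  0.004 -0.001] Fpeg [-2.6 -1.1 16.1] gap 0.0492
```

```bash
python3 -m crank '[[[0.01,0,-0.02,0,0,0,-1],[0,0,0,0,0,0,0.3],[0,0,0,0,0,0,1],[0,0,0,0,0,0,1],[0,0,0,0,0,0,1],[0,0,0,0,0,0,1],[0,0,0,0,0,0,1],[0,0,0,0,0,0,1],[0,0,0,0,0,0,1],[0,0,0,0,0,0,1]]]' ; python3 t.py -0.06; cat > v.py <<'E'
from h import *
from scipy.optimize import least_squares
from m0 import frame
import sys
R=frame(np.radians(6.6));tip=np.array([.623,.237,.1545])
for n in sys.argv[1:]:
    f=grab(n);P=pts(f);hsv=cv2.cvtColor(f["pixels"],cv2.COLOR_RGB2HSV).astype(int)
    Q=(P-tip)@R+[0,0,.0602];r=np.hypot(Q[...,0],Q[...,1])
    m=(f["z_map"]>0)&(r<.035)&(Q[...,2]>-.006)&(Q[...,2]<.084)&(hsv[...,1]>120)&(abs(hsv[...,0]-112)<15);X=Q[m]
    s=least_squares(lambda p:np.hypot(X[:,0]-p[0]-p[2]*X[:,2],X[:,1]-p[1]-p[3]*X[:,2])-.025,[0,0,0,0],loss="soft_l1",f_scale=.001)
    t=(f["z_map"]>0)&(r<.02)&(Q[...,2]>.075)&(Q[...,2]<.095)&(hsv[...,1]<80);q=Q[t]
    print(n,len(X),"mouth xy mm, tilt rad",(s.x[:2]*1000).round(1),s.x[2:].round(3),"side z min/max",X[:,2].min(),X[:,2].max(),"cap z",len(q),np.median(q[:,2]) if len(q) else None)
    if len(q)>50:
        print(" cap plane dz/dx,dz/dy",np.linalg.lstsq(np.c_[q[:,:2],np.ones(len(q))],q[:,2],rcond=None)[0])
E
python3 v.py wrist scene
```

```text
clock: 16.17
position: [0.6551, 0.2408, 0.1026]
orientation: [[-0.117, 0.53, -0.84], [0.993, 0.066, -0.097], [0.004, -0.846, -0.534]]
force: [0.1, -0.3, 0.6]
finger_gap: 0.0878
16.1667 joints [-40.  22.  11. 118.  39.  14.  30.] mouth in peg frame mm [  0.9   0.6 -61.1] need cm [-0.13 -0.08  0.05] rot [-0.005  0.004 -0.002] Fpeg [ 0.3 -0.3  0.5] gap 0.0878
wrist 3332 mouth xy mm, tilt rad [ 0.2 -0.1] [-0.002  0.   ] side z min/max 0.0006754129659807193 0.08399769635105582 cap z 3038 0.08571107556866076
 cap plane dz/dx,dz/dy [0.00391642 0.00102566 0.0857328 ]
scene 456 mouth xy mm, tilt rad [ 0.4 -1.1] [ 0.009 -0.009] side z min/max -0.0021529002199525762 0.08376079029849201 cap z 45 0.08464689779976975
```

Released: the jar is in line with the peg and its cap is at 85–86 mm above the contact point. Now back off along the peg.

```bash
python3 -m crank '[[[-0.4,-0.08,0.7,0,0,0,1],[-0.7,-0.06,1.2,0,0,0,1],[-1.05,-0.1,1.7,0,0,0,1],[-1.3,-0.15,2.1,0,0,0,1],[-1.6,-0.2,2.5,0,0,0,1],[-1.6,-0.2,2.5,0,0,0,1],[-1,-0.1,1.6,0,0,0,1],[0,0,0,0,0,0,1],[0,0,0,0,0,0,1],[0,0,0,0,0,0,1]]]'; python3 t.py 0.1; python3 v.py wrist scene
python3 - <<'E'
from h import *
a=grab("scene")["pixels"][110:270,150:470,::-1];cv2.imwrite("pics/end.png",cv2.resize(a,None,fx=2.4,fy=2.4,interpolation=2))
E
```

```text
clock: 17.1
position: [0.5719, 0.2301, 0.2332]
orientation: [[-0.118, 0.529, -0.84], [0.993, 0.066, -0.098], [0.004, -0.846, -0.533]]
force: [-0.6, -0.4, 0.6]
finger_gap: 0.088
17.1 joints [-39.   3.   3. 120.  29.  31.  39.] mouth in peg frame mm [-1.  -0.5 94. ] need cm [-0.24  0.02  0.56] rot [-0.004  0.004 -0.003] Fpeg [-0.2 -0.4  0.8] gap 0.088
wrist 435 mouth xy mm, tilt rad [ 0.2 -0.2] [-0.003 -0.   ] side z min/max 0.000492404999175855 0.08387576420828526 cap z 1284 0.0857912859765173
 cap plane dz/dx,dz/dy [0.00356768 0.00401897 0.08576993]
scene 453 mouth xy mm, tilt rad [ 0.8 -1.3] [ 0.003 -0.002] side z min/max -0.002077632838165977 0.08267177972076234 cap z 45 0.0849121623729181
```

View pics/end.png

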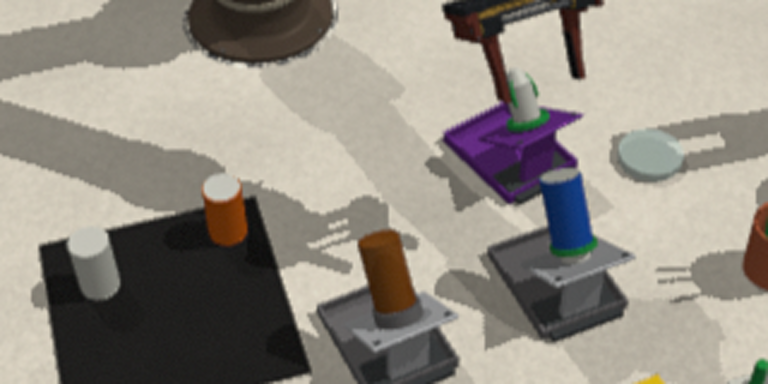

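The blue jar hangs flush on the green collar (575,248). The orange jar, white jar and dish are where they were, and the gripper is clear. Handing in.

```bash
python3 -c "
from rig import env; print(env.close_job())"
```

```text
the job is handed in; nothing more can be done
None
```

The blue jar is on the green-ribbed peg, seated flush on the green collar and released. I handed the job in at about 17 s on the robot clock, and no verdict came back.

- **Insertion:** I slid the jar down in line with the peg. Rib drag was about 4–6 N, and the rim met the collar about 60 mm below the tip; the cameras had predicted 59 mm.
- **Pressing:** I held it for over 0.4 s. The wrist read about 12–16 N along the peg in total, so roughly 8–11 N on the collar after taking off the drag. That split is my estimate, because the collar force itself can't be read directly.
- **Last checks after backing off:**
  - The mouth is within 0.3 mm of the peg axis by the wrist camera, or about 1.5 mm by the scene camera, which is noisier.
  - The tilt is below 0.01 rad.
  - The cap sits 85–86 mm above where the rim met the collar, for an 85 mm jar, so it did not spring back.
  - The gripper is clear. By eye in the last picture, the other jars and the dish have not moved.
- **What disagreed:** the real fingertips end about 40 mm short of the reported TCP. My first grasp therefore closed on air just above the jar, without moving it. I allowed for the offset, and the second grasp held at a 49.5 mm gap on the 50 mm jar.

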